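# Serve the round roll with tongs

## Task

Pick up the kitchen tongs, close them on the small round bread roll that lies with two oblong ones on the bread board, and carry it over to the dinner plate. Finish while still holding it there, still and squeezed between the tongs, above the middle of the plate with the roll at least 10 cm above the worktop; do not put it down. Touch the roll only with the tongs, and leave the other rolls and the other things on the worktop where they are.

Things in the scene. Friction and masses are not known exactly. Their poses are not given: they have to be found in the camera images.
- tongs: Spring kitchen tongs, steel with black sleeves on the arms, 240 mm long, 24 mm tall, lying on the worktop and opening sideways. Origin: on the pivot axis at the rear end, at the underside; x runs along the middle line to the tips, z up. A spring holds the two arms open; they close alike about the x axis. About 100 g, centre of mass about 110 mm from the pivot.
- tongs_grip (a point): Where to squeeze: on the middle line 110 mm ahead of the pivot, 12 mm above the underside, midway between the sleeves (55 to 165 mm from the pivot). Here 60 mm over the sleeves when open, about 38 mm when closed on the roll. Squeezing takes about 7 N at first, 8 N at the roll's width; the fingers can hold them half closed. Axes as the tongs.
- tongs_tip (a point): On the middle line 215 mm ahead of the pivot, 12 mm above the underside, midway between the flat tip faces (190 to 240 mm from the pivot, 24 mm tall, 3 mm thick): 90 mm apart when open, 102 mm over their outsides, 50 mm when closed on the roll, then parallel. Axes as the tongs.
- tongs_left (a joint): How far each arm is closed: 0 open, 0.03 with the sleeves parallel (53 mm over them, tip faces 81 mm apart), about 0.10 with the tip faces parallel and 51 mm apart, 0.17 fully squeezed (rad). Both arms move alike.
- roll: The small round bread roll, 50 mm across at its widest (18 mm up), 39 mm tall, about 45 g; stands on the bread board in any of three places side by side. Origin: centre of its underside.
- roll_center (a point): Centre of the round roll at its widest, 18 mm above its underside.
- long_a: Oblong bread roll, about 86 mm long, 42 mm wide, 34 mm tall, its length along the board's x axis; leave alone. Origin: centre of its underside. The three rolls lie side by side along the board's y, about 95 mm between centres.
- long_b: The other oblong bread roll, same size; leave alone.
- board: Flat wooden bread board, 140 mm (x) by 280 mm (y), 15 mm thick, fixed. Origin: centre of its underside; y runs along the row of rolls, x away from the robot.
- plate: White round plate, 170 mm across, 20 mm tall, fixed. Origin: centre of its underside.
- jam: Closed jam jar, 64 mm wide, 85 mm tall; bystander, origin under its centre.
- mug: White mug, 80 mm wide, 90 mm tall; bystander, origin under its centre.
- mill: Wooden pepper mill, 52 mm wide, 130 mm tall; bystander, origin under its centre.
- spice: Small spice jar, 48 mm wide, 70 mm tall; bystander, origin under its centre.
- ramekin: White ramekin, 80 mm wide, 45 mm tall; bystander, origin under its centre.
There are look-alikes about, which are no part of the job. Of the things that look like the plate, the smallest one is meant.

How it is judged:
On the way, in this order (a step that is already met when the one before it is completed fails the run):
1. the tongs are picked up off the worktop in the gripper (height (world z) of tongs above 0.02 m and contact force between the fingers and tongs above 1 N), for 0.1 s.
2. the round roll is lifted between the tongs (height (world z) of roll_center above 0.07 m and contact force between roll and tongs above 0.5 N and contact force between the fingers and tongs above 1 N), for 0.2 s.
At the end, for the whole second after the job is handed in: The gripper holds the tongs (over 1 N) and the roll is still (under 0.04 m/s) between their tips (over 0.5 N, within 40 mm of the tip point), its centre over 90 mm up and within 40 mm of the plate's middle seen from above; plate, board and robot do not touch the roll, nor the plate the tongs (height (world z) of roll_center above 0.09 m and horizontal distance between roll_center and plate below 0.04 m and contact force between roll and tongs above 0.5 N and contact force between the fingers and tongs above 1 N and horizontal distance between roll_center and tongs_tip below 0.04 m and contact force between roll and the arm below 0.05 N and contact force between roll and the fingers below 0.05 N and contact force between each of roll, tongs and plate below 0.05 N and contact force between roll and board below 0.05 N and linear speed of roll below 0.04 m/s); the arm keeps its last pose, push and grip.
It fails at once if the gripper or arm touches the round roll (contact force between any of the fingers, the arm and roll above 0.5 N).
It fails at once if an oblong roll is moved by more than 25 mm (distance of any of long_a, long_b from where it was at the start of the episode above 0.025 m).
It fails at once if another thing on the worktop is moved by more than 25 mm (distance of any of jam, mug, mill, spice, ramekin from where it was at the start of the episode above 0.025 m).
It also fails if it takes over 42 s, if anything falls off the work surface, if the arm or the gripper's body presses on something with over 40 N, if the wrist force passes 120 N, or if a joint passes its speed limit or range.

## Robot

A 6-joint arm with a two-finger parallel gripper is mounted at the origin on the work surface. World frame = base frame: x ahead of the robot, y to its left, z up, the work surface at z = 0. Lengths are in m, angles in rad, forces in N, time in s.
With the tool pointing down it reaches from about 0.35 to 0.775 m from the base axis. Payload 7.3 kg.
Tool frame: the origin (TCP) lies between the finger pads; the fingertips stand ahead of it and the grasp point (between the pads) lies 6 mm ahead of it (robot.tip_extent is the x of the fingertips in the tool frame, in m); x points along the fingers, z is the direction in which the jaws open and shut, and the axes are right-handed (so a half turn about x gives the same grasp; the last joint's range is limited). The gripper opens to 92 mm and grips with 3 to 60 N. Pads are 19 mm wide; open, the fingers measure 130 mm over their backs; the gripper's body (75 mm by 190 mm) begins 47 mm behind the grasp point.
Start: joints at [-1.317, 0.342, 1.524, -0, 1.275, -0.146], TCP at [0.204, -0.484, 0.252] pointing down, gripper open.
Joint ranges: [-2.53, 2.53], [-0.77, 2.02], [0.04, 2.7], [-1, 4.14], [0.28, 2.66], [-3.11, 3.11]. Speed limits (rad/s): [2.57, 2.57, 3.14, 3.14, 3.14, 3.14].

## Interface

Orientations are given as [roll, pitch, yaw] about the fixed x, y, z axes, in that order (R = Rz(yaw) Ry(pitch) Rx(roll)).
In Python, from cell import robot gives the robot as it stands. The module is installed in compiled form; this text tells all that it offers.
- The arm moves only by the shell command python3 -m creep 'ROWS' [FORCE]. ROWS is JSON, a list of rows, each an object with "translation": the shift along the tool's x, y, z in m, a list of three; "twist": the turn, a rotation vector about the tool's x, y, z in rad, a list of three; "hand": the opening in per cent of the stroke, from 0 (shut) to 100 (fully open). A call has 1 to 5 rows; each row is the pose to reach, as a shift and turn from the pose measured when the call began, along the tool's axes at that moment; what a row does not reach only later rows make up. A row lasts 1/10 s, in which the tool goes at most 50 mm and 8.59 degrees, less where a joint would pass 70% of its speed; a pose out of reach is approached as far as the arm can. A call with a gripper value outside its range is refused whole. The fingers move at their own pace and stop on an object; FORCE is the grip in N (left out, the last holds). Time passes only in rows, so rows that repeat a pose let the fingers close. It gives the time, the measured TCP pose, the force and the opening at its end, in the units of the state.
- robot.observe(): the state, without advancing time (a new reading comes with each control period).
- robot.read_camera(name): name is "scene" or "side" or "wrist"; returns the picture (400x640x3 uint8, blue, green, red); there is no depth.
- robot.calibration(name): a dict with "intrinsics" (3x3 intrinsics, pixels), "cam_to_world" (4x4, takes a point from camera to world coordinates); the wrist camera has in their place "mount" (4x4, takes a point from camera to tool coordinates, whose origin is the TCP and whose axes are the tool frame's). Camera axes: x right, y up, looking along -z (the intrinsics and any distortion apply to the point x, -y, -z); pixel columns grow to the right and rows downward; lengths in m; the calibration is good to about 2 mm. A picture is of the moment at which its call begins: read the wrist's pose just before it. calibration takes no time and is no camera call.
- robot.hand_in(): hands the job in, once; it reports no verdict.
The state is a dict: "time": time; "qpos": joint angles; "qvel": joint speeds; "joint_efforts": joint torques, N m; "tool_pos": TCP position; "tool_rot": TCP orientation; "contact_force": force on the tool from outside, world axes, zero at the start; "torque": the same for the moment, N m; "opening": finger opening in m.
Only numpy, scipy, OpenCV 4.12 (cv2) and the standard library are available. Lean on these libraries where they do the work, as an engineer would, in place of code of your own. Each camera call takes 0.05 s, during which the arm holds its last target. There are 200 camera calls.

## Working session

There is one attempt and no reset: what is moved stays moved. The work goes in short steps, Python scripts to look and compute and a shell command to move; the robot and the scene stay as the last step left them, time stands still between calls to the robot, and variables do not carry over. Pictures are saved under pics/ and viewed, about 8 in all and at most 12, crops included, and the job is handed in when it is done.

```bash
mkdir -p pics; ls; python3 - <<'E'
from cell import robot
import cv2,numpy as np
np.set_printoptions(precision=4,suppress=True)
for n in ("scene","side","wrist"):
    cv2.imwrite(f"pics/{n}0.png",robot.read_camera(n)); print(n,robot.calibration(n))
print(robot.observe(), robot.tip_extent)
E
```

```text
pics
scene {'intrinsics': array([[448.7069,   0.    , 329.7147],
       [  0.    , 448.7069, 197.3133],
       [  0.    ,   0.    ,   1.    ]]), 'cam_to_world': array([[ 0.8409, -0.3103,  0.4434,  1.0525],
       [ 0.5412,  0.4896, -0.6836, -0.7759],
       [-0.005 ,  0.8148,  0.5797,  0.7641],
       [ 0.    ,  0.    ,  0.    ,  1.    ]])}
side {'intrinsics': array([[495.8888,   0.    , 321.1658],
       [  0.    , 495.8888, 204.2097],
       [  0.    ,   0.    ,   1.    ]]), 'cam_to_world': array([[-0.97  ,  0.1839, -0.1591,  0.2741],
       [-0.2431, -0.748 ,  0.6175,  1.0122],
       [-0.0055,  0.6377,  0.7703,  1.2662],
       [ 0.    ,  0.    ,  0.    ,  1.    ]])}
wrist {'intrinsics': array([[360.8023,   0.    , 318.7967],
       [  0.    , 360.8023, 202.6891],
       [  0.    ,   0.    ,   1.    ]]), 'mount': array([[-0.0008,  0.2641, -0.9645, -0.1336],
       [-0.    ,  0.9645,  0.2641,  0.0715],
       [ 1.    ,  0.0003, -0.0008, -0.0003],
       [ 0.    ,  0.    ,  0.    ,  1.    ]])}
{'time': 0.15, 'qpos': array([-1.317 ,  0.3426,  1.5248, -0.    ,  1.2754, -0.146 ]), 'qvel': array([ 0.001 , -0.002 , -0.0027, -0.0008,  0.0006, -0.0004]), 'joint_efforts': array([  0.0016, -43.1467, -24.4354,   0.0718,   0.0537,  -0.0001]), 'tool_pos': array([ 0.2043, -0.4833,  0.2512]), 'tool_rot': array([3.0242, 1.5696, 1.8532]), 'contact_force': array([ 0.561 , -0.0012, -0.4739]), 'torque': array([ 0.0342, -0.0222, -0.0091]), 'opening': 0.09174149471950152} 0.025
```

View pics/scene0.png

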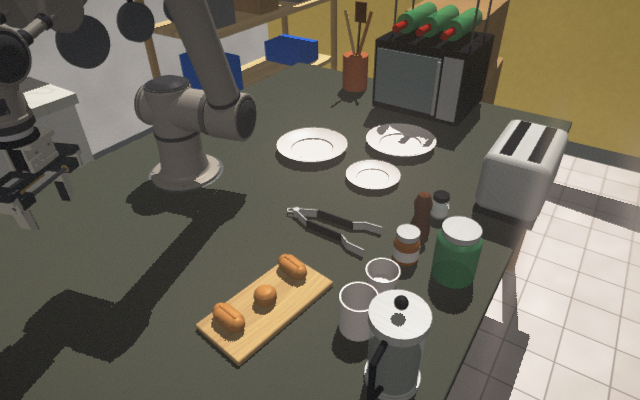

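View pics/side0.png

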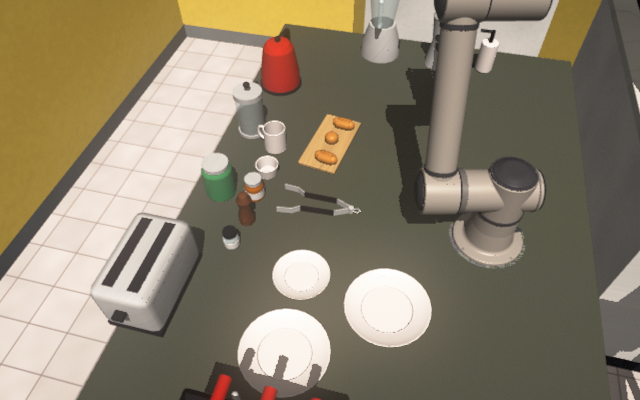

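Scene: the round roll is at (265,294), between the oblong ones at (229,317) and (292,266). Plate candidates are (373,176), the smallest, plus (312,147) and (400,141). The tongs have their pivot at about (291,211) and tips at (380,232) and (361,251). In the side view the plate is at (301,273), the roll at (331,138), and the tongs pivot at (357,210) with tips at (287,187) and (279,210).

```bash
cat > h.py <<'E'
from cell import robot
import cv2,numpy as np
from scipy.spatial.transform import Rotation as Ro
np.set_printoptions(precision=4,suppress=True)
def T_tool():
    o=robot.observe();T=np.eye(4);T[:3,:3]=Ro.from_euler('xyz',o['tool_rot']).as_matrix();T[:3,3]=o['tool_pos'];return T
def cam(n,T=None):
    c=robot.calibration(n);return c['intrinsics'],(c['cam_to_world'] if n!='wrist' else (T_tool() if T is None else T)@c['mount'])
def pix(n,uv,z,T=None):
    K,C=cam(n,T);d=C[:3,:3]@(np.diag([1,-1,-1])@np.linalg.inv(K)@np.array([*uv,1.]))
    return C[:3,3]+d*(z-C[2,3])/d[2]
def proj(n,p,T=None):
    K,C=cam(n,T);q=np.linalg.inv(C)@np.array([*p,1.]);q=K@(np.diag([1,-1,-1])@q[:3]);return q[:2]/q[2]
E
python3 - <<'E'
from h import *
P={'scene':dict(piv=(291,211,.012),tipL=(380,232,.012),tipR=(362,251,.012),plate=(373,177,.012),roll=(265,294,.035),la=(229,317,.033),lb=(292,266,.033),b1=(198,324,.015),b2=(238,357,.015),b3=(333,284,.015),b4=(292,257,.015),p2=(312,147,.012)),
'side':dict(piv=(357,210,.012),tipL=(279,210,.012),tipR=(287,187,.012),plate=(301,274,.012),roll=(331,138,.035),la=(344,124,.033),lb=(326,157,.033),mug=(274,137,.05),ram=(266,168,.02))}
for n in P:
    for k,v in P[n].items(): print(n,k,pix(n,v[:2],v[2]))
side=cv2.imread('pics/side0.png');sc=cv2.imread('pics/scene0.png')
a=cv2.resize(side[110:260,230:380],None,fx=2.6,fy=2.6,interpolation=3)
b=cv2.resize(sc[195:345,190:390],None,fx=2,fy=2.6,interpolation=3)
cv2.imwrite('pics/crop1.png',np.hstack([a,b]))
E
```

```text
scene piv [ 0.4219 -0.0015  0.012 ]
scene tipL [0.6723 0.0502 0.012 ]
scene tipR [ 0.6687 -0.0388  0.012 ]
scene plate [0.5315 0.2735 0.012 ]
scene roll [ 0.5715 -0.2927  0.035 ]
scene la [ 0.5479 -0.3795  0.033 ]
scene lb [ 0.568 -0.191  0.033]
scene b1 [ 0.494  -0.4177  0.015 ]
scene b2 [ 0.6171 -0.432   0.015 ]
scene b3 [ 0.6691 -0.1732  0.015 ]
scene b4 [ 0.5374 -0.1516  0.015 ]
scene p2 [0.2645 0.3292 0.012 ]
side piv [0.4141 0.0026 0.012 ]
side tipL [0.6604 0.0632 0.012 ]
side tipR [ 0.6637 -0.039   0.012 ]
side plate [0.5259 0.2794 0.012 ]
side roll [ 0.5695 -0.2854  0.035 ]
side la [ 0.5405 -0.3731  0.033 ]
side lb [ 0.5645 -0.1888  0.033 ]
side mug [ 0.7658 -0.2262  0.05  ]
side ram [ 0.7574 -0.0996  0.02  ]
```

View pics/crop1.png

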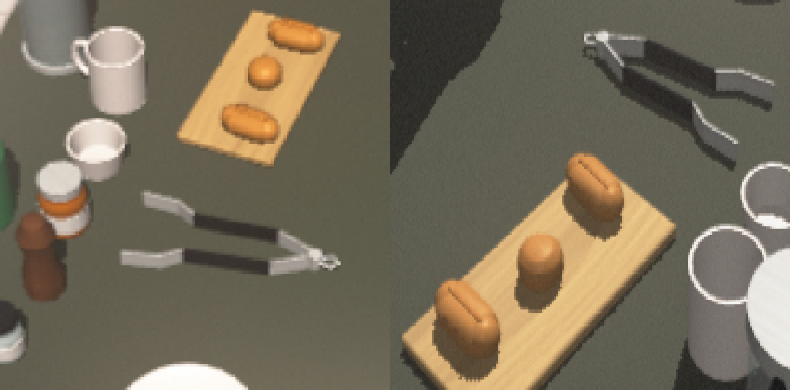

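The crop confirms the round roll is in the middle between the two oblong rolls, and the tongs lie open with their tips pointing to world +x. Next I move above the tongs.

```bash
cat >> h.py <<'E'
def plan(p,yaw):
    "tool x down, tool z = +-y of a frame yawed; prints shift and turn in tool axes"
    T=T_tool();x=np.array([0,0,-1.])
    for s in (1,-1):
        z=s*np.array([-np.sin(yaw),np.cos(yaw),0]);R=np.c_[x,np.cross(z,x),z]
        print('sign',s,'trans',T[:3,:3].T@(np.array(p)-T[:3,3]),'twist',Ro.from_matrix(T[:3,:3].T@R).as_rotvec())
    print('T',T[:3,3],'q',robot.observe()['qpos'],'t',robot.observe()['time'])
E
python3 - <<'E'
from h import *
print(T_tool()[:3,:3])
for n,d in dict(scene=dict(piv=(295,209.6),tL=(381,232),tR=(361,253)),side=dict(piv=(353,208.5),tL=(276,209),tR=(285,186))).items():
    for k,v in d.items(): print(n,k,pix(n,v,.02))
for k,v,z in (('jam',(254,180),.085),('mill',(245,198),.13),('spice',(230,230),.07)): print(k,pix('side',v,z))
plan((.53,.005,.22),.02)
E
```

```text
[[-0.0003  0.9211  0.3892]
 [ 0.0011  0.3892 -0.9211]
 [-1.      0.0001 -0.0012]]
scene piv [0.4341 0.0013 0.02  ]
scene tL [0.6785 0.0427 0.02  ]
scene tR [ 0.6742 -0.0542  0.02  ]
side piv [0.427 0.006 0.02 ]
side tL [0.6686 0.0676 0.02  ]
side tR [ 0.6691 -0.035   0.02  ]
jam [0.7531 0.0186 0.085 ]
mill [0.7372 0.1325 0.13  ]
spice [0.7628 0.2163 0.07  ]
sign 1 trans [ 0.0316  0.4901 -0.323 ] twist [-2.7618 -0.0001 -0.0016]
sign -1 trans [ 0.0316  0.4901 -0.323 ] twist [ 0.3798 -0.0012  0.0001]
T [ 0.2043 -0.4833  0.2512] q [-1.317   0.3426  1.5248 -0.      1.2754 -0.146 ] t 0.15
```

```bash
R='{"translation":[0.03,0.49,-0.323],"twist":[0.38,0,0],"hand":100}'; python3 -m creep '[{"translation":[0.02,0.25,-0.16],"twist":[0.2,0,0],"hand":100},{"translation":[0.02,0.25,-0.16],"twist":[0.2,0,0],"hand":100},{"translation":[0.03,0.49,-0.323],"twist":[0.38,0,0],"hand":100},{"translation":[0.03,0.49,-0.323],"twist":[0.38,0,0],"hand":100},{"translation":[0.03,0.49,-0.323],"twist":[0.38,0,0],"hand":100}]'; python3 -c "
from h import *
plan((.53,.005,.22),.02)"
```

```text
time: 0.65
tool_pos: [0.3409, -0.28, 0.2379]
tool_rot: [-2.972, 1.57, 1.758]
contact_force: [1.8, -0.9, 0.5]
opening: 0.0918
sign 1 trans [ 0.0182  0.1941 -0.2816] twist [3.1392 0.0003 0.0019]
sign -1 trans [ 0.0182  0.1941 -0.2816] twist [-0.0024 -0.0012  0.0002]
T [ 0.3409 -0.28    0.2379] q [-0.8621  0.202   1.7602  0.0007  1.1805  0.6909] t 0.65
```

```bash
python3 -m creep '[{"translation":[0.018,0.194,-0.282],"twist":[0,0,0],"hand":100},{"translation":[0.018,0.194,-0.282],"twist":[0,0,0],"hand":100},{"translation":[0.018,0.194,-0.282],"twist":[0,0,0],"hand":100},{"translation":[0.018,0.194,-0.282],"twist":[0,0,0],"hand":100},{"translation":[0.018,0.194,-0.282],"twist":[0,0,0],"hand":100}]'; python3 -c "
from h import *
plan((.53,.005,.22),.02)"
```

```text
time: 1.15
tool_pos: [0.4786, -0.0713, 0.225]
tool_rot: [-2.908, 1.57, 1.822]
contact_force: [0.5, -0.4, 0.3]
opening: 0.0919
sign 1 trans [ 0.0051  0.0528 -0.0754] twist [3.1393 0.0004 0.0018]
sign -1 trans [ 0.0051  0.0528 -0.0754] twist [-0.0023 -0.0011  0.0003]
T [ 0.4786 -0.0713  0.225 ] q [-0.3071  0.2921  1.6754  0.0011  1.1747  1.2456] t 1.15
```

```bash
python3 -m creep '[{"translation":[0.005,0.053,-0.075],"twist":[0,0,0],"hand":100},{"translation":[0.005,0.053,-0.075],"twist":[0,0,0],"hand":100},{"translation":[0.005,0.053,-0.075],"twist":[0,0,0],"hand":100},{"translation":[0.005,0.053,-0.075],"twist":[0,0,0],"hand":100}]'; python3 -c "
from h import *
np.save('T1',T_tool());cv2.imwrite('pics/w1.png',robot.read_camera('wrist'))
plan((.53,.005,.22),.02)"
```

```text
time: 1.55
tool_pos: [0.5301, 0.0055, 0.2194]
tool_rot: [-2.101, 1.569, 2.632]
contact_force: [1.0, -0.5, -0.8]
opening: 0.0917
sign 1 trans [-0.0003  0.0002 -0.0004] twist [3.1401 0.0022 0.0013]
sign -1 trans [-0.0003  0.0002 -0.0004] twist [-0.0015 -0.0008  0.0014]
T [0.5298 0.0046 0.2197] q [-0.1364  0.3794  1.5606  0.0007  1.2031  1.4156] t 1.6
```

View pics/w1.png

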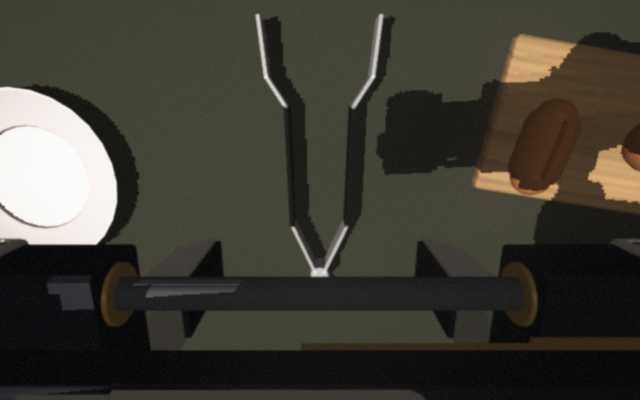

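The wrist view shows the pivot at (319,271), tips at (258,15) and (381,15), the sleeve rear ends at (293,225) and (347,225), and the sleeve front ends at (287,108) and (352,107). A plate rim is at the left.

```bash
python3 - <<'E'
from h import *
T=np.load('T1.npy')
P={k:pix('wrist',v,.024,T)[:2] for k,v in dict(piv=(319.5,270),tL=(258,15),tR=(381,15),rL=(293,225),rR=(347,225),fL=(287,108),fR=(352,107)).items()}
print(P)
a=(P['rL']+P['rR'])/2;b=(P['fL']+P['fR'])/2;t=(P['tL']+P['tR'])/2
d=t-a;yaw=np.arctan2(d[1],d[0]);e=d/np.hypot(*d)
piv=((a-55*e/1000)+(b-165*e/1000)+(t-240*e/1000))/3
print(yaw,np.hypot(*(t-a)),np.hypot(*(b-a)),'piv',piv,'tipspan',np.hypot(*(P['tL']-P['tR'])))
g=piv+.118*e;print(g);plan((*g,.029),yaw)
E
```

```text
{'piv': array([0.4416, 0.0034]), 'tL': array([0.6711, 0.059 ]), 'tR': array([ 0.6731, -0.0426]), 'rL': array([0.4884, 0.0299]), 'rR': array([ 0.4894, -0.022 ]), 'fL': array([0.5971, 0.0353]), 'fR': array([ 0.5991, -0.0219])}
0.023232277108727085 0.18323737954158706 0.10927649796052052 piv [0.4331 0.0027] tipspan 0.10170742759200313
[0.5511 0.0055]
sign 1 trans [ 0.1906  0.0215 -0.0003] twist [3.1369 0.0022 0.0013]
sign -1 trans [ 0.1906  0.0215 -0.0003] twist [-0.0047 -0.0008  0.0014]
T [0.5298 0.0046 0.2197] q [-0.1364  0.3794  1.5606  0.0007  1.2031  1.4156] t 1.6
```

The sizes match (span 101.7 against 102 mm, sleeves 109 against 110 mm). Now I descend.

```bash
python3 -m creep '[{"translation":[0.06,0.0215,0],"twist":[-0.005,0,0],"hand":100},{"translation":[0.11,0.0215,0],"twist":[-0.005,0,0],"hand":100},{"translation":[0.15,0.0215,0],"twist":[-0.005,0,0],"hand":100},{"translation":[0.18,0.0215,0],"twist":[-0.005,0,0],"hand":100},{"translation":[0.19,0.0215,0],"twist":[-0.005,0,0],"hand":100}]'; python3 -c "
from h import *
plan((.5511,.0055,.029),.0232)"
```

```text
time: 2.1
tool_pos: [0.5482, 0.0039, 0.0264]
tool_rot: [-1.783, 1.562, 2.951]
contact_force: [-1.5, 0.2, -0.6]
opening: 0.0915
sign 1 trans [-0.0027  0.0029 -0.0016] twist [3.1395 0.0131 0.0028]
sign -1 trans [-0.0027  0.0029 -0.0016] twist [-0.002  -0.0018  0.0083]
T [0.5482 0.0039 0.0264] q [-0.133   0.6626  1.6989  0.0007  0.7886  1.4161] t 2.1
```

```bash
python3 -m creep '[{"translation":[-0.0025,0.003,-0.0015],"twist":[0,0,0.008],"hand":100},{"translation":[-0.0025,0.003,-0.0015],"twist":[0,0,0.008],"hand":57},{"translation":[-0.0025,0.003,-0.0015],"twist":[0,0,0.008],"hand":57},{"translation":[-0.0025,0.003,-0.0015],"twist":[0,0,0.008],"hand":57},{"translation":[-0.0025,0.003,-0.0015],"twist":[0,0,0.008],"hand":57}]' 30;  python3 -m creep '[{"translation":[0,0,0],"twist":[0,0,0],"hand":57},{"translation":[0,0,0],"twist":[0,0,0],"hand":57},{"translation":[0,0,0],"twist":[0,0,0],"hand":57},{"translation":[0,0,0],"twist":[0,0,0],"hand":57}]'; python3 -c "
from h import *
plan((.5511,.0055,.029),.0232)"
```

```text
time: 2.6
tool_pos: [0.5517, 0.0054, 0.03]
tool_rot: [2.309, 1.569, 0.759]
contact_force: [-0.2, 0.2, 0.1]
opening: 0.0642
time: 3.0
tool_pos: [0.5518, 0.0055, 0.0301]
tool_rot: [2.339, 1.569, 0.789]
contact_force: [-0.8, 1.3, 1.1]
opening: 0.0526
sign 1 trans [ 0.0011 -0.0007  0.    ] twist [ 3.1399 -0.0025  0.0024]
sign -1 trans [ 0.0011 -0.0007  0.    ] twist [-0.0017 -0.0016 -0.0016]
T [0.5518 0.0055 0.0301] q [-0.1299  0.6575  1.695   0.0025  0.7877  1.4177] t 3.0
```

```bash
python3 -m creep '[{"translation":[-0.01,0,0],"twist":[0,0,0],"hand":57},{"translation":[-0.03,0,0],"twist":[0,0,0],"hand":57},{"translation":[-0.06,0,0],"twist":[0,0,0],"hand":57},{"translation":[-0.09,0,0],"twist":[0,0,0],"hand":57},{"translation":[-0.11,0,0],"twist":[0,0,0],"hand":57}]'; python3 -m creep '[{"translation":[-0.01,0,0],"twist":[0,0,0],"hand":57},{"translation":[-0.01,0,0],"twist":[0,0,0],"hand":57},{"translation":[-0.01,0,0],"twist":[0,0,0],"hand":57}]'; python3 -c "
from h import *
np.save('T2',T_tool())
w=robot.read_camera('wrist');s=robot.read_camera('scene')
cv2.imwrite('pics/w2.png',np.hstack([w[:300,200:540],cv2.resize(s[120:290,270:470],None,fx=2,fy=1.77,interpolation=3)[:300]]))
plan((.5511,.0055,.15),.0232)"
```

```text
time: 3.5
tool_pos: [0.5522, 0.0053, 0.1428]
tool_rot: [1.812, 1.566, 0.263]
contact_force: [0.9, -0.6, -1.5]
opening: 0.0524
time: 3.8
tool_pos: [0.5517, 0.0053, 0.1522]
tool_rot: [1.909, 1.567, 0.36]
contact_force: [0.4, 0.6, -1.0]
opening: 0.0527
sign 1 trans [ 0.0015 -0.0003 -0.0002] twist [ 3.1398 -0.0027  0.0023]
sign -1 trans [ 0.0015 -0.0003 -0.0002] twist [-0.0017 -0.0014 -0.0017]
T [0.5514 0.0053 0.1515] q [-0.1303  0.487   1.5933  0.0019  1.0599  1.4181] t 3.9
```

View pics/w2.png

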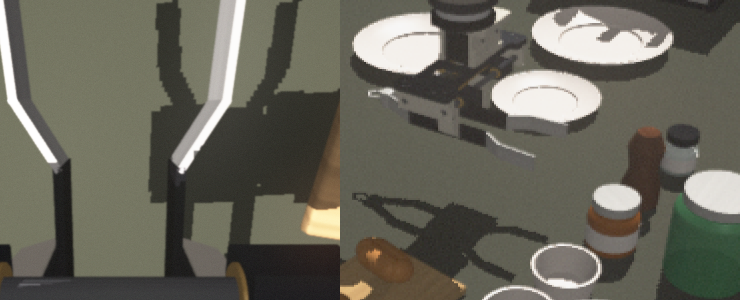

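The tongs are lifted and level. The sleeve fronts are at wrist pixels (258,163) and (378,163). Now I hover over the roll.

```bash
python3 -c "
from h import *
T=np.load('T2.npy')
for v in ((259,163),(378,163)): print(np.linalg.inv(T)@np.append(pix('wrist',v,.1454,T),1))
plan((.474,-.277,.16),-.12)"
```

```text
[ 0.007   0.0491 -0.0238  1.    ]
[0.007  0.0491 0.0229 1.    ]
sign 1 trans [-0.0091 -0.0834  0.2806] twist [-3.0001  0.0025 -0.0024]
sign -1 trans [-0.0091 -0.0834  0.2806] twist [ 0.1415 -0.0016 -0.0016]
T [0.5514 0.0053 0.1515] q [-0.1303  0.487   1.5933  0.0019  1.0599  1.4181] t 3.9
```

```bash
python3 -m creep '[{"translation":[-0.001,-0.01,0.03],"twist":[0.02,0,0],"hand":57},{"translation":[-0.003,-0.02,0.065],"twist":[0.04,0,0],"hand":57},{"translation":[-0.005,-0.03,0.10],"twist":[0.06,0,0],"hand":57},{"translation":[-0.007,-0.04,0.135],"twist":[0.08,0,0],"hand":57},{"translation":[-0.009,-0.05,0.17],"twist":[0.1,0,0],"hand":57}]';python3 -c "
from h import *
plan((.474,-.277,.16),-.12)"
```

```text
time: 4.4
tool_pos: [0.504, -0.1668, 0.159]
tool_rot: [-2.9, 1.568, 1.733]
contact_force: [0.4, 0.3, -0.1]
opening: 0.0523
sign 1 trans [-0.0013 -0.0212  0.1122] twist [-3.1008 -0.001  -0.0039]
sign -1 trans [-0.0013 -0.0212  0.1122] twist [ 0.0408 -0.0025  0.0007]
T [ 0.504  -0.1668  0.159 ] q [-0.4652  0.446   1.6402  0.0024  1.057   1.1836] t 4.4
```

```bash
python3 -m creep '[{"translation":[-0.001,-0.008,0.04],"twist":[0.02,0,0],"hand":57},{"translation":[-0.001,-0.015,0.08],"twist":[0.03,0,0],"hand":57},{"translation":[-0.001,-0.021,0.112],"twist":[0.04,0,0],"hand":57},{"translation":[-0.001,-0.021,0.112],"twist":[0.04,0,0],"hand":57},{"translation":[-0.001,-0.021,0.112],"twist":[0.04,0,0],"hand":57}]';python3 -c "
from h import *
np.save('T3',T_tool())
w=robot.read_camera('wrist');cv2.imwrite('pics/w3.png',w)
plan((.474,-.277,.16),-.12)"
```

```text
time: 4.9
tool_pos: [0.4735, -0.2769, 0.1585]
tool_rot: [-2.557, 1.566, 2.034]
contact_force: [-0.2, -0.1, -1.4]
opening: 0.0523
sign 1 trans [-0.0013  0.0002  0.0009] twist [-3.1412 -0.0038 -0.0063]
sign -1 trans [-0.0013  0.0002  0.0009] twist [ 0.0004 -0.004   0.0024]
T [ 0.4739 -0.2761  0.1587] q [-0.6685  0.4762  1.5887  0.0024  1.0808  1.0207] t 4.95
```

View pics/w3.png

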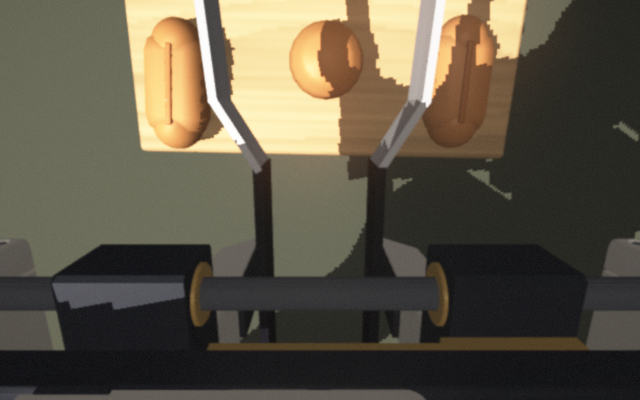

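Wrist: the roll is at (326,60), radius about 36 px. The board's near edge runs from (143,150) to (503,156). The tongs arms straddle the roll, left at about (205,60) and right at about (430,60).

```bash
python3 -c "
from h import *
T=np.load('T3.npy')
a,b=pix('wrist',(143,150),.015,T),pix('wrist',(503,156),.015,T);print(a,b,np.hypot(*(a-b)[:2]),'byaw',np.arctan2(-(a-b)[0],(a-b)[1]))
l,r=pix('wrist',(178,82),.033,T),pix('wrist',(460,80),.033,T);print(l,r,np.hypot(*(l-r)[:2]))
for v in ((289.5,60),(362.5,60),(326,60),(326,22),(326,98)): print(pix('wrist',v,.035,T))
c=pix('wrist',(326,60),.035,T);print('roll in tool',np.linalg.inv(T)@np.append(c,1))
yaw=-.12;plan((c[0]-.099*np.cos(yaw),c[1]-.099*np.sin(yaw),.051),yaw)
"
```

```text
[ 0.5266 -0.1466  0.015 ] [ 0.4888 -0.4201  0.015 ] 0.27610467445426945 byaw -0.1371620771825037
[ 0.5701 -0.191   0.033 ] [ 0.5481 -0.3817  0.033 ] 0.19199993457753176
[ 0.5745 -0.2686  0.035 ]
[ 0.5686 -0.3169  0.035 ]
[ 0.5716 -0.2928  0.035 ]
[ 0.5945 -0.2954  0.035 ]
[ 0.5474 -0.29    0.035 ]
roll in tool [0.1232 0.0996 0.0045 1.    ]
sign 1 trans [0.1077 0.0003 0.0053] twist [-3.1412 -0.0038 -0.0063]
sign -1 trans [0.1077 0.0003 0.0053] twist [ 0.0004 -0.004   0.0024]
T [ 0.4739 -0.2761  0.1587] q [-0.6685  0.4762  1.5887  0.0024  1.0808  1.0207] t 4.95
```

```bash
python3 -m creep '[{"translation":[0.005,0,0.005],"twist":[0,-0.002,0.002],"hand":57},{"translation":[0.03,0,0.005],"twist":[0,-0.002,0.002],"hand":57},{"translation":[0.055,0,0.005],"twist":[0,-0.002,0.002],"hand":57},{"translation":[0.08,0,0.005],"twist":[0,-0.002,0.002],"hand":57},{"translation":[0.095,0,0.005],"twist":[0,-0.002,0.002],"hand":57}]';python3 -c "
from h import *
yaw=-.12;plan((.5716-.099*np.cos(yaw),-.2928-.099*np.sin(yaw),.052),yaw)"
```

```text
time: 5.45
tool_pos: [0.4725, -0.2789, 0.0614]
tool_rot: [-2.444, 1.566, 2.15]
contact_force: [0.3, 0.2, -1.6]
opening: 0.0525
sign 1 trans [0.0094 0.001  0.002 ] twist [-3.1392 -0.0049 -0.0058]
sign -1 trans [0.0094 0.001  0.002 ] twist [ 0.0023 -0.0037  0.0031]
T [ 0.4725 -0.2789  0.0614] q [-0.6737  0.607   1.6797  0.002   0.8594  1.0135] t 5.45
```

```bash
python3 -m creep '[{"translation":[0.006,0.001,0.002],"twist":[0,0,0],"hand":57},{"translation":[0.0095,0.001,0.002],"twist":[0,0,0],"hand":57},{"translation":[0.0095,0.001,0.002],"twist":[0,0,0],"hand":57},{"translation":[0.0095,0.001,0.002],"twist":[0,0,0],"hand":57}]';python3 -c "
from h import *
np.save('T4',T_tool())
w=robot.read_camera('wrist');s=robot.read_camera('side')
cv2.imwrite('pics/w4.png',np.hstack([w[:260,150:520],cv2.resize(s[90:190,290:410],None,fx=3,fy=2.6,interpolation=3)]))
yaw=-.12;plan((.5716-.099*np.cos(yaw),-.2928-.099*np.sin(yaw),.052),yaw)"
```

```text
time: 5.85
tool_pos: [0.4738, -0.2811, 0.0526]
tool_rot: [-2.569, 1.567, 2.026]
contact_force: [-1.1, 0.3, -0.9]
opening: 0.0525
sign 1 trans [ 0.0007 -0.0004 -0.0003] twist [-3.1391 -0.0026 -0.0043]
sign -1 trans [ 0.0007 -0.0004 -0.0003] twist [ 0.0025 -0.0028  0.0017]
T [ 0.4737 -0.2813  0.0527] q [-0.6757  0.6225  1.6805  0.002   0.8415  1.0113] t 5.95
```

View pics/w4.png

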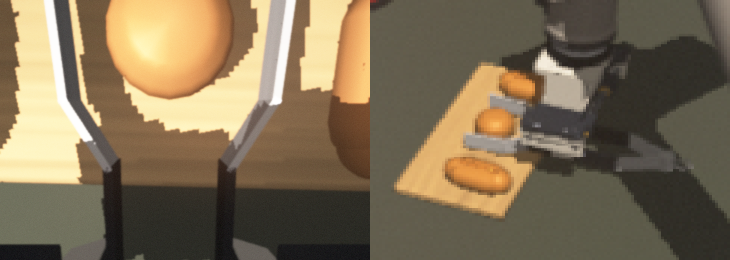

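The roll sits centred between the tips (roll x about 170, arms at 55 and 290 in the crop), clear of the oblong rolls. Now I close the tongs.

```bash
python3 -m creep '[{"translation":[0,0,0],"twist":[0,0,0],"hand":50},{"translation":[0,0,0],"twist":[0,0,0],"hand":45},{"translation":[0,0,0],"twist":[0,0,0],"hand":40},{"translation":[0,0,0],"twist":[0,0,0],"hand":35},{"translation":[0,0,0],"twist":[0,0,0],"hand":30}]' 30; python3 -m creep '[{"translation":[0,0,0],"twist":[0,0,0],"hand":30},{"translation":[0,0,0],"twist":[0,0,0],"hand":30},{"translation":[0,0,0],"twist":[0,0,0],"hand":30},{"translation":[0,0,0],"twist":[0,0,0],"hand":30}]'
```

```text
time: 6.45
tool_pos: [0.4737, -0.2812, 0.0527]
tool_rot: [-2.594, 1.567, 2.001]
contact_force: [0.6, -0.9, -0.4]
opening: 0.036
time: 6.85
tool_pos: [0.4737, -0.2812, 0.0527]
tool_rot: [-2.594, 1.567, 2.001]
contact_force: [-0.1, -0.2, -0.4]
opening: 0.036
```

It stopped at 36 mm on the roll, so I lift gently.

```bash
python3 -m creep '[{"translation":[-0.006,0,0],"twist":[0,0,0],"hand":30},{"translation":[-0.018,0,0],"twist":[0,0,0],"hand":30},{"translation":[-0.035,0,0],"twist":[0,0,0],"hand":30},{"translation":[-0.05,0,0],"twist":[0,0,0],"hand":30},{"translation":[-0.06,0,0],"twist":[0,0,0],"hand":30}]'; python3 -m creep '[{"translation":[-0.02,0,0],"twist":[0,0,0],"hand":30},{"translation":[-0.045,0,0],"twist":[0,0,0],"hand":30},{"translation":[-0.07,0,0],"twist":[0,0,0],"hand":30},{"translation":[-0.09,0,0],"twist":[0,0,0],"hand":30},{"translation":[-0.1,0,0],"twist":[0,0,0],"hand":30}]';python3 -m creep '[{"translation":[-0.005,0,0],"twist":[0,0,0],"hand":30},{"translation":[-0.005,0,0],"twist":[0,0,0],"hand":30}]';python3 -c "
from h import *
np.save('T5',T_tool())
w=robot.read_camera('wrist');s=robot.read_camera('scene')
cv2.imwrite('pics/w5.png',np.hstack([w[:260,150:520],cv2.resize(s[160:300,180:330],None,fx=2.6,fy=1.86,interpolation=3)[:260]]))
for v in ((373,176),(373,177)): print(pix('scene',v,.012))
yaw=.3;p=np.array([.529,.276]);plan((p[0]-.099*np.cos(yaw),p[1]-.099*np.sin(yaw),.2),yaw)"
```

```text
time: 7.35
tool_pos: [0.4743, -0.2818, 0.1147]
tool_rot: [2.981, 1.569, 1.292]
contact_force: [-0.0, -0.3, -1.7]
opening: 0.0357
time: 7.85
tool_pos: [0.4747, -0.2823, 0.2172]
tool_rot: [1.496, 1.568, -0.193]
contact_force: [0.9, -0.0, -1.0]
opening: 0.0359
time: 8.05
tool_pos: [0.4748, -0.2824, 0.2227]
tool_rot: [1.375, 1.567, -0.313]
contact_force: [0.5, 0.3, -1.9]
opening: 0.0357
[0.5288 0.2786 0.012 ]
[0.5315 0.2735 0.012 ]
sign 1 trans [ 0.0215 -0.1016 -0.5205] twist [ 2.7241 -0.0026  0.0002]
sign -1 trans [ 0.0215 -0.1016 -0.5205] twist [-0.4175 -0.0002 -0.0019]
T [ 0.4743 -0.282   0.2213] q [-0.6761  0.4155  1.4988  0.0015  1.2261  1.0117] t 8.15
```

View pics/w5.png

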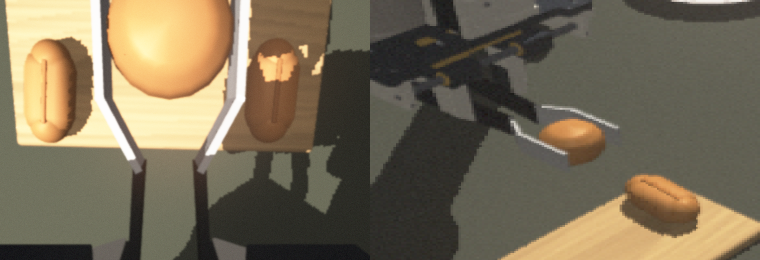

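The roll is held between the tips and lifted clear, and the oblong rolls are undisturbed. Now I carry it to the plate in gentle stages.

```bash
python3 -m creep '[{"translation":[0,-0.005,-0.02],"twist":[-0.02,0,0],"hand":30},{"translation":[0,-0.01,-0.05],"twist":[-0.04,0,0],"hand":30},{"translation":[0,-0.017,-0.085],"twist":[-0.07,0,0],"hand":30},{"translation":[0,-0.024,-0.12],"twist":[-0.1,0,0],"hand":30},{"translation":[0,-0.031,-0.155],"twist":[-0.13,0,0],"hand":30}]'; python3 -c "
from h import *
yaw=.3;p=np.array([.530,.276]);plan((p[0]-.099*np.cos(yaw),p[1]-.099*np.sin(yaw),.2),yaw)"
```

```text
time: 8.65
tool_pos: [0.4609, -0.123, 0.2203]
tool_rot: [-3.041, 1.569, 1.685]
contact_force: [0.2, 0.9, -1.5]
opening: 0.036
sign 1 trans [ 0.0208 -0.0206 -0.37  ] twist [ 2.8548 -0.0001  0.002 ]
sign -1 trans [ 0.0208 -0.0206 -0.37  ] twist [-0.2868 -0.0014 -0.0001]
T [ 0.4609 -0.123   0.2203] q [-0.4224  0.2849  1.7002  0.0013  1.1573  1.1346] t 8.65
```

```bash
python3 -m creep '[{"translation":[0,-0.002,-0.035],"twist":[-0.03,0,0],"hand":30},{"translation":[0,-0.004,-0.075],"twist":[-0.06,0,0],"hand":30},{"translation":[0.005,-0.006,-0.115],"twist":[-0.09,0,0],"hand":30},{"translation":[0.005,-0.008,-0.15],"twist":[-0.12,0,0],"hand":30},{"translation":[0.01,-0.01,-0.185],"twist":[-0.145,0,0],"hand":30}]'; python3 -c "
from h import *
yaw=.3;p=np.array([.530,.276]);plan((p[0]-.099*np.cos(yaw),p[1]-.099*np.sin(yaw),.2),yaw)"
```

```text
time: 9.15
tool_pos: [0.4479, 0.0634, 0.2099]
tool_rot: [-2.661, 1.569, 2.211]
contact_force: [0.9, -0.0, -1.6]
opening: 0.036
sign 1 trans [ 0.0102  0.0168 -0.183 ] twist [3.0011 0.0011 0.0025]
sign -1 trans [ 0.0102  0.0168 -0.183 ] twist [-0.1404 -0.0017  0.0007]
T [0.4479 0.0634 0.2099] q [-0.0301  0.2526  1.7778  0.0016  1.1124  1.3805] t 9.15
```

```bash
python3 -m creep '[{"translation":[0,0.004,-0.04],"twist":[-0.03,0,0],"hand":30},{"translation":[0.003,0.008,-0.08],"twist":[-0.06,0,0],"hand":30},{"translation":[0.005,0.011,-0.12],"twist":[-0.09,0,0],"hand":30},{"translation":[0.007,0.014,-0.15],"twist":[-0.12,0,0],"hand":30},{"translation":[0.01,0.017,-0.172],"twist":[-0.14,0,0],"hand":30}]'; python3 -m creep '[{"translation":[0,0,-0.008],"twist":[0,0,0],"hand":30},{"translation":[0,0,-0.01],"twist":[0,0,0],"hand":30},{"translation":[0,0,-0.01],"twist":[0,0,0],"hand":30},{"translation":[0,0,-0.01],"twist":[0,0,0],"hand":30}]'; python3 -c "
from h import *
np.save('T6',T_tool())
w=robot.read_camera('wrist');s=robot.read_camera('side')
cv2.imwrite('pics/w6.png',np.hstack([w[:300,100:520],cv2.resize(s[200:320,230:370],None,fx=2.5,fy=2.5,interpolation=3)]))
yaw=.3;p=np.array([.530,.276]);plan((p[0]-.099*np.cos(yaw),p[1]-.099*np.sin(yaw),.2),yaw)"
```

```text
time: 9.65
tool_pos: [0.4364, 0.2378, 0.1991]
tool_rot: [-2.252, 1.568, 2.763]
contact_force: [0.3, -0.1, -0.6]
opening: 0.0359
time: 10.05
tool_pos: [0.4336, 0.2463, 0.1991]
tool_rot: [-2.096, 1.568, 2.918]
contact_force: [-0.6, -0.5, -1.4]
opening: 0.036
sign 1 trans [-0.0007  0.0017  0.0002] twist [-3.1409 -0.0035 -0.0028]
sign -1 trans [-0.0007  0.0017  0.0002] twist [ 0.0007 -0.0018  0.0022]
T [0.4337 0.2464 0.1993] q [0.3618 0.3461 1.6739 0.0021 1.1237 1.631 ] t 10.15
```

View pics/w6.png

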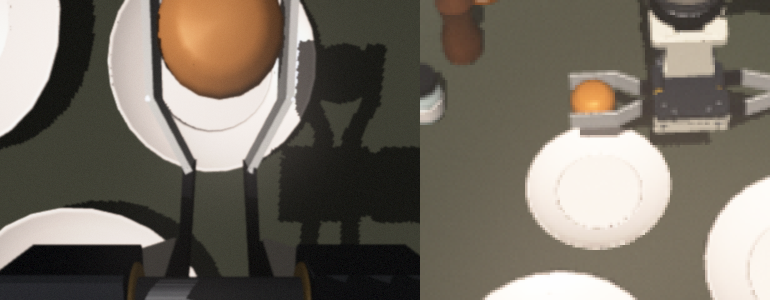

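The roll is held above the plate in the wrist view, at about (321,40). The plate rim's left, right and near edges are at (208,60), (415,60) and (310,171). In the side view the rim spans x 272 to 330 and y 250 to 300, and the roll is at (300,239). I cross-check the offset next.

```bash
python3 -c "
from h import *
T=np.load('T6.npy')
print('wrist l,r,near',[pix('wrist',v,.02,T)[:2] for v in((208,60),(415,60),(310,171))])
e=[pix('side',v,.02)[:2] for v in((272.4,274),(330.4,274),(301.5,250),(301.5,299.6))];print('side',e,(e[0]+e[1])/2,(e[2]+e[3])/2)
print('roll side',pix('side',(299.6,239),.185),'roll wrist',pix('wrist',(321,37),.181,T))
"
```

```text
wrist l,r,near [array([0.5074, 0.3636]), array([0.5571, 0.2035]), array([0.4448, 0.2583])]
side [array([0.6055, 0.3042]), array([0.4409, 0.2635]), array([0.5456, 0.2022]), array([0.5005, 0.3645])] [0.5232 0.2838] [0.523  0.2834]
roll side [0.5241 0.2764 0.185 ] roll wrist [0.5258 0.2743 0.181 ]
```

The plate is 170 mm across at about (0.526, 0.282), and the roll is about (0.525, 0.275, 0.18), so it is within 1 cm. I let it settle and hand in.

```bash
python3 -m creep '[{"translation":[0,0,-0.005],"twist":[0,0,0],"hand":30},{"translation":[0,0,-0.005],"twist":[0,0,0],"hand":30},{"translation":[0,0,-0.005],"twist":[0,0,0],"hand":30},{"translation":[0,0,-0.005],"twist":[0,0,0],"hand":30},{"translation":[0,0,-0.005],"twist":[0,0,0],"hand":30}]' && python3 -m creep '[{"translation":[0,0,0],"twist":[0,0,0],"hand":30},{"translation":[0,0,0],"twist":[0,0,0],"hand":30},{"translation":[0,0,0],"twist":[0,0,0],"hand":30},{"translation":[0,0,0],"twist":[0,0,0],"hand":30},{"translation":[0,0,0],"twist":[0,0,0],"hand":30}]' && python3 -c "
from h import *
o=robot.observe();print(o['opening'],abs(o['qvel']).max(),o['tool_pos']);print(robot.hand_in())"
```

```text
time: 10.65
tool_pos: [0.4322, 0.2512, 0.1993]
tool_rot: [-2.226, 1.568, 2.788]
contact_force: [-0.4, 0.3, -0.8]
opening: 0.0362
time: 11.15
tool_pos: [0.4322, 0.2512, 0.1993]
tool_rot: [-2.235, 1.568, 2.778]
contact_force: [0.5, -0.1, -0.7]
opening: 0.0355
0.035461653833719374 0.001320642241192918 [0.4322 0.2512 0.1993]
the job is handed in; nothing more can be done
None
```

I picked up the tongs, closed them on the round roll, carried it to the smallest plate, and handed in at about 11 s with the roll still held above it. The interface reports no verdict, so these are my own last checks:

- **Position:** the last pictures put the roll within about 8 mm of the plate's middle and about 0.18 m up. I then moved 5 mm further toward the middle and took no picture after that.
- **Grip and stillness:** the gripper stood at about 36 mm with the grip set to 30 N. This is 2 mm under the nominal 38 mm, as the fingers grip about 7 mm ahead of the nominal point. The arm was still.
- **Other things:** the oblong rolls looked undisturbed in the picture after the lift. I did not check the other things on the worktop again at the end, but nothing came near them.
- **Disagreement:** the camera estimates of the plate's centre differed by up to about 1 cm, against a 40 mm limit. No check failed.

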